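# Pin the camera slide for sea

### The job

Secure the camera slide for sea: take the locking pin out of its parking block, pass its foot down through the wide opening at the end of the slotted rail, then drag it along the slot with a light push on the steel bar hidden below until the foot drops into the bar's groove. Stop there, set the pin fully home with its shoulder flat on the rail, and let it go standing upright. While dragging, press and push lightly: about 5 N is plenty and more than 30 N is never allowed; leave everything else where it stands.

Things in the scene. Friction and masses are not known exactly. Their poses are not given: they have to be found in the camera images.
- rail: fixed aluminium rail, 360 x 64 x 56 mm tall. Origin on the table under the slot's centre line; x along the slot, z up; it spans x -165 to +195 mm. In its top (z 56) a wide opening (x -120 to -95, 24 mm wide) narrows by a taper (to x -88) into a 12 mm slot that runs to x +95. Under its 10 mm thick lips is a channel 24 mm wide, floored by a steel bar
- rail_slot (a point): point on the slot's line at x = 20 mm of the rail, 30 mm above the table: level with the dark steel bar's top, which is flat and level from under the opening to the slot's end, 26 mm below the rail's top. The bar has one groove straight across, 22 mm long in x, 24 mm deep; its centre lies anywhere within 45 mm of this point along the slot, and is hidden. The bar is stiff and stays put
- rail_entry (a point): centre of the wide opening, level with the rail's top face (x = -105, z = 56 mm on the rail); axes as the rail's
- holder: grey plastic parking block for the pin, fixed, 70 x 70 x 56 mm, origin at the centre of its underside; round hole 21 mm wide in the middle of its top, 50 mm deep, in which the pin stands with its shoulder on the block's top
- pin_grip (a point): centre of the locking pin's grip, a black square block 20 x 20 mm, 48 mm tall; x and y square to its faces, z up along the pin. Below the grip a steel shoulder disc 30 mm wide, 5 mm thick (underside 29 mm below this point). With the foot on the bar the shoulder is 18 mm clear of the rail and this point 103 mm above the table; fully home, shoulder on the rail's top, it is 85 mm above the table
- pin_foot (a point): centre of the underside of the pin's foot disc (16 mm wide, 6 mm thick), 73 mm below the grip's centre and 44 mm below the shoulder's underside; an 8 mm shaft joins foot and shoulder. z up along the pin. Whole pin 97 mm, about 0.15 kg
- beaker_mid (a point): white plastic beaker, 72 mm wide, 85 mm tall, open top; this point at half height. Bystander
- bottle_a_mid (a point): white plastic sample bottle, 52 mm wide, 110 mm tall, white cap; point at half height. Bystander
- bottle_b_mid (a point): like bottle_a but with a black cap; point at half height. Bystander
- tape_mid (a point): roll of tape lying flat, 90 mm wide, 22 mm tall; its centre. Bystander
- float_mid (a point): orange net float, 68 mm wide, 70 mm tall; its centre. Bystander
- wrench_grip (a point): steel wrench lying on the table; its handle. Bystander
- pin: the locking pin as a whole; origin at the centre of its foot's underside, z up along it
There are look-alikes about, which are no part of the job. Of the things like the pin, leave any that is red; of the rest the smaller one is meant.

How it is judged:
On the way, in this order (a step that is already met when the one before it is completed fails the run):
1. the pin's foot is down through the wide opening, under the lips of the rail (y of pin_foot in the frame of rail between -0.006 and 0.006 m and x of pin_foot in the frame of rail between -0.125 and -0.08 m and z of pin_foot in the frame of rail below 0.04 m).
2. the foot has been dragged along and has dropped into the groove (y of pin_foot in the frame of rail between -0.006 and 0.006 m and x of pin_foot in the frame of rail between -0.04 and 0.08 m and z of pin_foot in the frame of rail below 0.02 m), for 0.2 s.
At the end, for the whole second after the job is handed in: the pin stands in the groove of the bar, fully home (foot underside no more than 14.5 mm above the rail's underside, i.e. shoulder within 2.5 mm of the rail's top), upright within 0.1 rad, let go; the foot is on the slot's line within 6 mm (y of pin_foot in the frame of rail between -0.006 and 0.006 m and x of pin_foot in the frame of rail between -0.04 and 0.08 m and z of pin_foot in the frame of rail below 0.0145 m and angle between pin_foot's own z axis and vertical below 0.1 rad); the robot touches nothing.
It fails at once if during the drag along the slot (until the pin is home in the groove) pin and rail, with its bar, press on each other with more than 30 N (contact force between pin and rail above 30 N and x of pin_foot in the frame of rail between -0.085 and 0.1 m and z of pin_foot in the frame of rail between 0.015 and 0.045 m and y of pin_foot in the frame of rail between -0.006 and 0.006 m).
It fails at once if a bystander is moved more than 30 mm (distance of any of beaker_mid, bottle_a_mid, bottle_b_mid, tape_mid, float_mid, wrench_grip from where it was at the start of the episode above 0.03 m).
It also fails if it takes over 72 s, if anything falls off the work surface, if the arm or the gripper's body presses on something with over 40 N, if the wrist force passes 120 N, or if a joint passes its speed limit or range.

### The arm

A 7-joint arm with a two-finger parallel gripper is mounted at the origin on the work surface. World frame = base frame: x ahead of the robot, y to its left, z up, the work surface at z = 0. Lengths are in m, angles in rad, forces in N, time in s.
With the tool pointing down it reaches from about 0.4 to 0.85 m from the base axis. Payload 4.4 kg.
Tool frame: the origin (TCP) lies at the centre of the arm's flange, where the gripper is bolted on; the fingertips stand 199 mm ahead of it and the grasp point (between the pads) lies 180 mm ahead of it; z points along the fingers, y is the direction in which the jaws open and shut (so a half turn about z gives the same grasp; the last joint's range is limited). The gripper opens to 94 mm and grips with 3 to 60 N. Pads are 16 mm wide; open, the fingers measure 119 mm over their backs; the gripper's body (75 mm by 177 mm) begins 78 mm behind the grasp point.
Start: joints at [1.145, 0.628, 0.038, 1.517, -0.027, 0.996, -0.02], TCP at [0.229, -0.608, 0.405] pointing down, gripper open.
Joint ranges: [-3.06, 3.06], [-0.37, 2.12], [-1.25, 1.32], [0.18, 2.47], [-1.1, 4.24], [0.23, 1.98], [-2.94, 2.94]. Speed limits (rad/s): [2.57, 2.57, 3.14, 3.14, 3.14, 3.14, 3.14].

### API

Orientations are given as a unit quaternion [w, x, y, z].
In Python, from station import env gives the robot as it stands. The module is installed in compiled form; this text tells all that it offers.
- The arm moves only by the tool drive_tool, never from a script. Its argument "increments" is a list of rows, each a list of 2 entries, a list of its own where there are three numbers: the shift along the tool's x, y, z in mm, then the turn about the tool's z in rad. A call has 1 to 12 rows; each row is the pose to reach, as a shift and turn from the pose commanded when the call began, along the tool's axes at that moment; what a row does not reach only later rows make up. A row lasts 1/12 s, in which the tool goes at most 41.7 mm and 7.16 degrees, less where a joint would pass 70% of its speed; a pose out of reach is approached as far as the arm can. A call with a gripper value outside its range is refused whole. "fingers" is the opening, from 0 (shut) to 1 (fully open), set as the call begins (left out, the last holds). The fingers move at their own pace and stop on an object; "newtons" is the grip in N (left out, the last holds). Time passes only in rows, so rows that repeat a pose let the fingers close. It gives the time, the measured TCP pose, the force and the opening at its end, in the units of the state.
- env.get_state(): the state, without advancing time (a new reading comes with each control period).
- env.get_image(name): name is "side" or "top"; returns a dict with "frame" (400x640x3 uint8, red, green, blue), "K" (3x3 intrinsics, pixels), "k1" (the pictures are not rectified: a ray, as slopes to the right and down, at radius r is drawn at 1 + k1 r^2 times it, then the intrinsics apply), "extrinsics" (4x4, takes a point from world to camera coordinates). Camera axes: x right, y down, z forward; pixel columns grow to the right and rows downward; lengths in m; the calibration is good to about 2 mm. A picture is of the moment at which its call begins. There is no depth.
- env.sign_off(): hands the job in, once; it reports no verdict.
Trained networks look in a picture, given as the dict that the camera call returned (one of the last four; its "shot" number tells which), for a name from the list of things; names that differ only in an ending like _2 or _b are one class to them, and where a whole thing is asked for, a point or a joint stands for the part that bears it (a point fixed in the world has none). Each returns a list of dicts, best first, with "score" (0 to 1); they miss things now and then, are a little off and sometimes report something else, mostly with a low value. They report only what shows in the picture. A call takes as long as a camera call. They do not tell look-alikes from the thing itself.
- env.look_for(picture, label): "point" ([column, row] in pixels, amid what is visible of it).
- env.outline_of(picture, label): "mask" (400x640 bool, what is visible of it) and "point" ([column, row] in pixels, amid what is visible of it).
- env.place_of(picture, label): "point" ([column, row] in pixels: a listed point, or the origin of a listed thing).
The state is a dict: "clock": time; "joints": joint angles; "dq": joint speeds; "effort": joint torques, N m; "eef_pos": TCP position; "tcp_rot": TCP orientation; "ft_force": force on the tool from outside, world axes, zero at the start; "ft_torque": the same for the moment, N m; "gripper_width": opening from 0.0 (shut) to 1.0 (fully open).
Only numpy, scipy, OpenCV 4.12 (cv2) and the standard library are available. Lean on these libraries where they do the work, as an engineer would, in place of code of your own. Each camera call takes 0.05 s, during which the arm holds its last target.

## Working session

There is one attempt and no reset: what is moved stays moved. The work goes in short steps, Python scripts to look and compute and a tool call to move; the robot and the scene stay as the last step left them, time stands still between calls to the robot, and variables do not carry over. Pictures are saved under pics/ and viewed, and the job is handed in when it is done.

Besides the shell and the picture viewer there is one more tool, called by a JSON object that holds its "op" and its "data". drive_tool: Moves the arm, as the interface text tells. Its arguments: {"type":"object","properties":{"increments":{"type":"array","items":{"type":"array"}},"fingers":{"type":"number"},"newtons":{"type":"number"}},"required":["increments"]}

```bash
mkdir -p pics; cat > h.py <<'E'
import numpy as np, cv2
from station import env
def snap(n,tag):
    p=env.get_image(n); cv2.imwrite(f'pics/{tag}.png',p['frame'][:,:,::-1]); return p
def ray(p,px):
    K=p['K'];k1=p['k1'];T=np.array(p['extrinsics'])
    d=np.array([(px[0]-K[0][2])/K[0][0],(px[1]-K[1][2])/K[1][1]])
    u=d.copy()
    for _ in range(30): u=d/(1+k1*(u@u))
    R=T[:3,:3]; o=-R.T@T[:3,3]; v=R.T@np.array([u[0],u[1],1]); return o,v/np.linalg.norm(v)
def onz(p,px,z):
    o,v=ray(p,px); return o+v*(z-o[2])/v[2]
def proj(p,X):
    T=np.array(p['extrinsics']);c=T[:3,:3]@np.array(X)+T[:3,3];u=c[:2]/c[2];u=u*(1+p['k1']*(u@u))
    K=p['K'];return np.array([K[0][0]*u[0]+K[0][2],K[1][1]*u[1]+K[1][2]])
def tri(p,a,q,b):
    o1,v1=ray(p,a);o2,v2=ray(q,b)
    A=np.stack([v1,-v2],1);s=np.linalg.lstsq(A,o2-o1,rcond=None)[0]
    x=o1+s[0]*v1;y=o2+s[1]*v2;return (x+y)/2,np.linalg.norm(x-y)
E
python3 - <<'E'
from h import *
np.set_printoptions(precision=4,suppress=True)
s=env.get_state();print(s)
t=snap('top','t0');d=snap('side','s0')
for p in(t,d):
    T=np.array(p['extrinsics']);print(-T[:3,:3].T@T[:3,3],T[:3,:3],p['K'],p['k1'])
    for l in ['rail','rail_slot','rail_entry','holder','pin_grip','pin_foot','beaker_mid','bottle_a_mid','tape_mid','float_mid','wrench_grip']:
        print(l,[(round(r['score'],2),np.round(r['point'],1).tolist()) for r in env.place_of(p,l)])
E
```

```text
{'clock': 0.0, 'joints': array([ 1.1452,  0.6293,  0.0384,  1.5183, -0.027 ,  0.9963, -0.02  ]), 'dq': array([-0.0004,  0.0007,  0.0011,  0.0005, -0.0013,  0.    ,  0.0008]), 'effort': array([ -0.0006, -54.9723,   1.1433, -18.6627,  -0.0523,   0.0238,
         0.0002]), 'eef_pos': array([ 0.2288, -0.6081,  0.4038]), 'tcp_rot': array([-0.0009,  0.9839,  0.1789, -0.0002]), 'ft_force': array([-0.5203,  0.3207,  0.1053]), 'ft_torque': array([0.0218, 0.0022, 0.0402]), 'gripper_width': 1.0022230775127798}
[ 0.4484 -0.0247  1.1699] [[-0.0015 -1.     -0.0093]
 [-0.9941  0.0025 -0.1085]
 [ 0.1085  0.009  -0.9941]] [[387.8165   0.     323.7801]
 [  0.     387.8165 199.1991]
 [  0.       0.       1.    ]] -0.07829647353937541
rail [(0.9, [326.1, 204.2])]
rail_slot [(0.95, [315.9, 202.9]), (0.68, [442.8, 246.2]), (0.58, [360.4, 204.3])]
rail_entry [(0.82, [361.5, 203.8]), (0.68, [432.5, 246.1])]
holder [(0.95, [429.3, 246.9]), (0.54, [214.5, 181.3])]
pin_grip [(0.53, [419.2, 274.7]), (0.47, [448.7, 278.2]), (0.26, [363.2, 201.0])]
pin_foot [(0.65, [437.6, 277.5]), (0.59, [407.4, 271.9]), (0.27, 
[... 310 characters left out ...]
6 -0.0132]
 [-0.1679 -0.6668 -0.7261]
 [ 0.1586  0.7087 -0.6875]] [[425.3848   0.     323.6807]
 [  0.     425.3848 204.4027]
 [  0.       0.       1.    ]] 0.0066097326871752005
rail [(0.76, [329.8, 224.6])]
rail_slot [(0.84, [328.1, 211.9]), (0.22, [339.6, 237.3])]
rail_entry [(0.8, [337.3, 242.5])]
holder [(0.85, [310.0, 343.2]), (0.24, [329.6, 223.5])]
pin_grip [(0.66, [307.6, 324.0]), (0.61, [262.2, 303.4]), (0.6, [256.7, 331.9])]
pin_foot [(0.97, [264.1, 356.9]), (0.77, [265.3, 322.2])]
beaker_mid [(0.67, [263.8, 143.9])]
bottle_a_mid [(0.82, [371.5, 166.6])]
tape_mid [(0.9, [406.0, 269.0])]
float_mid [(0.89, [326.9, 140.5])]
wrench_grip [(0.56, [400.8, 334.0]), (0.24, [310.0, 323.2])]
```

View pics/t0.png

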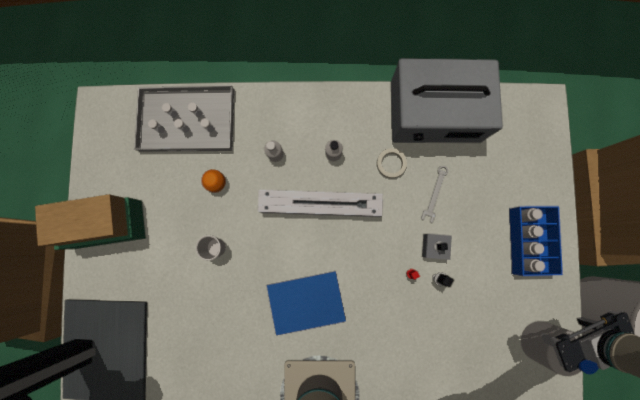

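View pics/s0.png

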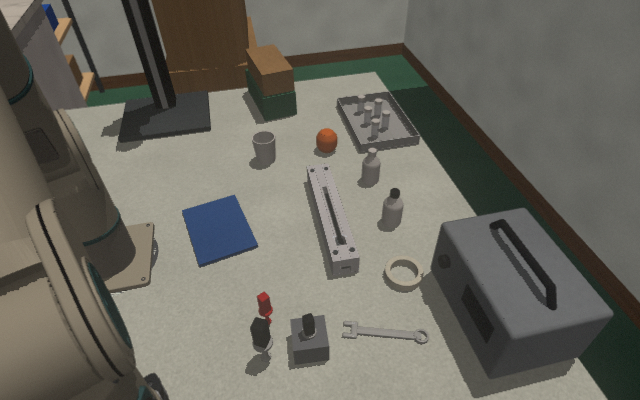

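```bash
python3 - <<'E'
import cv2
a=cv2.imread('pics/t0.png');b=cv2.imread('pics/s0.png')
cv2.imwrite('pics/t0c.png',cv2.resize(a[220:310,360:500],None,fx=5,fy=5,interpolation=cv2.INTER_CUBIC))
cv2.imwrite('pics/s0c.png',cv2.resize(b[270:400,200:350],None,fx=4.5,fy=4.5,interpolation=cv2.INTER_CUBIC))
cv2.imwrite('pics/t0r.png',cv2.resize(a[170:240,230:410],None,fx=4.4,fy=4.4,interpolation=cv2.INTER_CUBIC))
E
```

```text
(no output)
```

View pics/t0c.png

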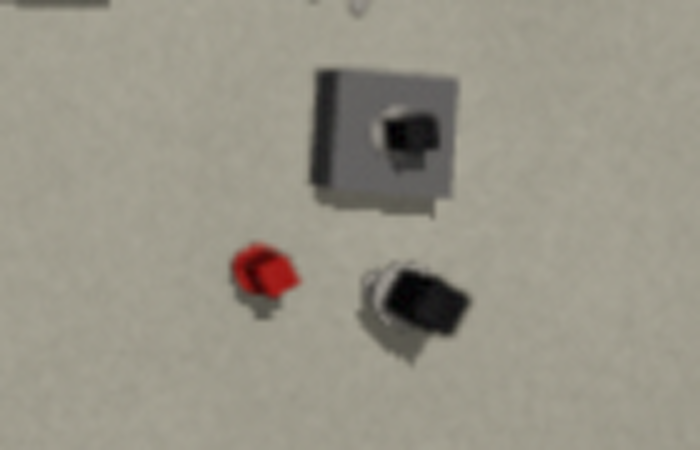

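View pics/s0c.png

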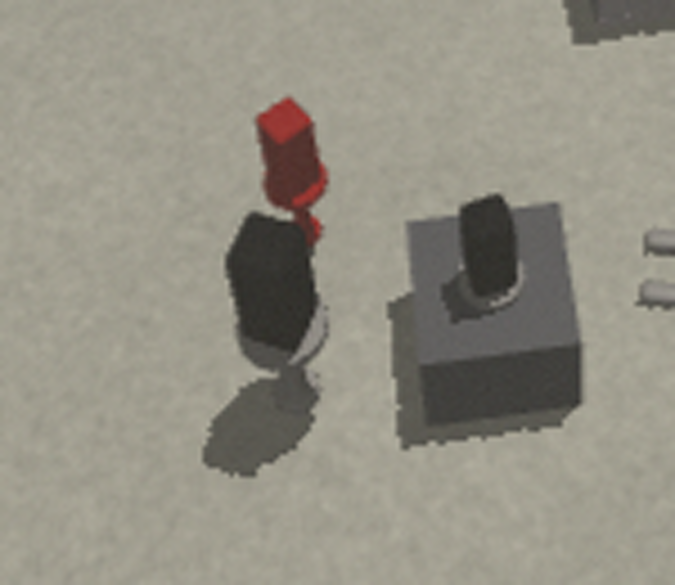

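View pics/t0r.png

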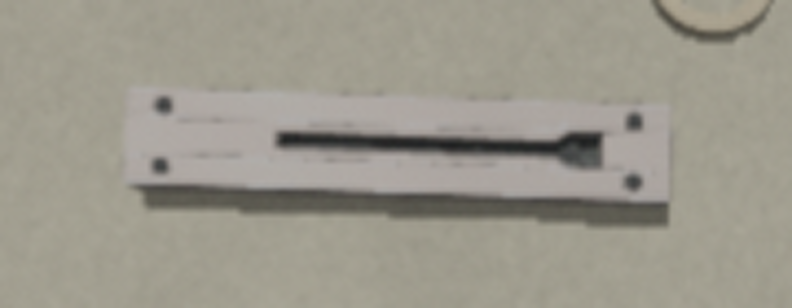

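The job's pin is the smaller black one, standing in the holder: top view about (442, 246), side view about (308, 325). The red one is at (413, 274) and the big black one at (444, 280). The rail's wide opening is at its right end in the top view, about (361, 204). Next I fit the poses by matching silhouettes in both views.

```bash
cat > fit.py <<'E'
from h import *
from scipy.optimize import minimize
np.set_printoptions(precision=4,suppress=True)
U=8
def hullmask(p,pts,off,shape):
    q=np.array([proj(p,x) for x in pts]);q=(q-off+0.5)*U-0.5
    m=np.zeros((shape[0]*U,shape[1]*U),np.float32)
    cv2.fillConvexPoly(m,np.round(cv2.convexHull(q.astype(np.float32))*16).astype(np.int32),1.,shift=4)
    return cv2.resize(m,(shape[1],shape[0]),interpolation=cv2.INTER_AREA)
def box(c,yaw,x0,x1,y0,y1,z0,z1):
    R=np.array([[np.cos(yaw),-np.sin(yaw)],[np.sin(yaw),np.cos(yaw)]])
    return [np.r_[R@[x,y]+c,z] for x in(x0,x1) for y in(y0,y1) for z in(z0,z1)]
def fitbox(obs,dims,x0,zf=None):
    # obs list of (pic,mask)
    prep=[]
    for p,m in obs:
        ys,xs=np.where(m);o=np.array([xs.min()-8,ys.min()-8]);o=np.maximum(o,0)
        prep.append((p,m[o[1]:ys.max()+9,o[0]:xs.max()+9].astype(np.float32),o))
    def cost(v):
        c=0
        for p,m,o in prep:
            c+=np.abs(hullmask(p,box(v[:2],v[2],*dims),o,m.shape)-m).sum()/m.sum()
        return c
    s=np.array(x0);best=None
    for st in (0.01,0.004,0.002):
        sim=np.vstack([s,s+[st,0,0],s+[0,st,0],s+[0,0,st*8]])
        r=minimize(cost,s,method='Nelder-Mead',options=dict(initial_simplex=sim,xatol=1e-5,fatol=1e-6));s=r.x
    return s,r.fun
E
python3 - <<'E'
from fit import *
t=env.get_image('top');d=env.get_image('side')
for l,dims,yaw in (('rail',(-.165,.195,-.032,.032,0,.056),1.54),('holder',(-.035,.035,-.035,.035,0,.056),0)):
    M=[]
    for p in(t,d):
        r=env.outline_of(p,l);
        for k in r: print(l,round(k['score'],2),np.round(k['point'],1),k['mask'].sum())
        M.append((p,r[0]['mask']))
    c0=onz(t,env.place_of(t,l)[0]['point'],0.03)[:2]
    print(c0)
    for y in ((yaw,) if l=='holder' else (yaw,)):
        for obs in (M,M[:1],M[1:]): print(l,fitbox(obs,dims,[*c0,y]))
for l,z,a,b in (('rail_entry',.056,0,0),('rail_slot',.03,0,0)):
    A=env.place_of(t,l)[0]['point'];B=env.place_of(d,l)[0]['point'];print(l,onz(t,A,z),onz(d,B,z),tri(t,A,d,B))
g=np.array([442.2,246.4]);print('grip',onz(t,g,.085),onz(d,[307.6,324],.085),tri(t,g,d,[307.6,324]))
for k in env.outline_of(t,'pin')+env.outline_of(d,'pin'): print(k['score'],k['point'],k['mask'].sum())
E
```

```text
rail 0.83 [321.7 206.4] 2930
rail 0.72 [330.7 224. ] 3225
[ 0.5396 -0.0182]
rail (array([ 0.5618, -0.0167,  1.5397]), np.float64(0.11954371631145477))
rail (array([ 0.5602, -0.0166,  1.535 ]), np.float64(0.029138226062059402))
rail (array([ 0.5641, -0.0161,  1.5382]), np.float64(0.03681686148047447))
holder 0.87 [431.3 245. ] 600
holder 0.52 [317.8 202.6] 2885
holder 0.62 [309.2 340.1] 1381
[ 0.4364 -0.3247]
holder (array([ 0.436 , -0.3434, -0.0856]), np.float64(0.5113733410835266))
holder (array([ 0.4346, -0.3442, -0.1015]), np.float64(0.2251041680574417))
holder (array([ 0.4371, -0.3411, -0.0979]), np.float64(0.22693021595478058))
rail_entry [ 0.5569 -0.1268  0.056 ] [ 0.5518 -0.1276  0.056 ] (array([ 0.5546, -0.1266,  0.0547]), np.float64(0.004902256666815768))
rail_slot [0.5669 0.0104 0.03  ] [0.5738 0.0148 0.03  ] (array([0.5695, 0.0098, 0.0351]), np.float64(0.006171289353826738))
grip [ 0.4334 -0.3454  0.085 ] [ 0.4367 -0.3404  0.085 ] (array([ 0.4348, -0.3438,  0.091 ]), np.float64(0.002737014124039529))
0.63 [439.6, 245.2] 114
0.57 [414.5, 275.1] 94
0.55 [443.9, 282.2] 222
0.69 [309.7, 325.8] 241
0.61 [262.4, 339.3] 636
0.51 [265.1, 308.4] 327
```

```bash
python3 - <<'E'
from fit import *
t=env.get_image('top');d=env.get_image('side')
M=[]
for p,(x,y) in ((t,(442,246)),(d,(308,325))):
    f=p['frame'].astype(int); m=np.zeros(f.shape[:2],bool)
    sub=f[y-16:y+17,x-16:x+17].max(2)
    m[y-16:y+17,x-16:x+17]=sub<48
    n,lab,st,_=cv2.connectedComponentsWithStats(m.astype(np.uint8));
    k=1+np.argmax(st[1:,4]);m=lab==k;print(st[k]);M.append((p,m))
    print('\n'.join(''.join('#' if b else '.' for b in r) for r in m[y-16:y+17,x-16:x+17]))
D=(-.01,.01,-.01,.01,.061,.109)
for obs in (M,M[:1],M[1:]):
  for y in(-.4,0,.4): print(fitbox(obs,D,[.435,-.3433,y]))
E
```

```text
[437 243  11   8  69]
.................................
.................................
.................................
.................................
.................................
.................................
.................................
.................................
.................................
.................................
.................................
.................................
.................................
.................###.............
...........##########............
...........##########............
...........##########............
...........###########...........
...........###########...........
............#########............
..............#####..............
.................................
.................................
.................................
.................................
.................................
.................................
.................................
.................................
.................................
.................................
........................
[... 1020 characters left out ...]
...............................
.................................
.................................
.................................
.................................
(array([ 0.3683, -0.3066, -0.1867]), np.float64(2.0))
(array([ 0.3683, -0.3066,  0.1067]), np.float64(2.0))
(array([ 0.3683, -0.3066,  0.5067]), np.float64(2.0))
(array([ 0.4326, -0.3428, -0.0201]), np.float64(0.34510868787765503))
(array([ 0.4326, -0.3432, -0.0164]), np.float64(0.3500905930995941))
(array([ 0.4331, -0.3431,  0.0392]), np.float64(0.35756340622901917))
(array([ 0.4128, -0.3211, -0.3556]), np.float64(1.0))
(array([ 0.4128, -0.3211,  0.0356]), np.float64(1.0))
(array([ 0.4128, -0.3211,  0.4356]), np.float64(1.0))
```

```bash
python3 - <<'E'
from fit import *
t=env.get_image('top');d=env.get_image('side')
M=[]
for p,(x,y),th in ((t,(442,246),62),(d,(308,324),72)):
    f=p['frame'].astype(int); m=np.zeros(f.shape[:2],bool)
    sub=f[y-16:y+17,x-16:x+17].max(2)
    print('\n'.join(' '.join('%3d'%b for b in r[4:29]) for r in sub[4:30]))
    m[y-16:y+17,x-16:x+17]=sub<th
    n,lab,st,_=cv2.connectedComponentsWithStats(m.astype(np.uint8),connectivity=4);
    m=lab==lab[y-2,x];M.append((p,m))
D=(-.01,.01,-.01,.01,.061,.109)
for obs in (M,M[:1],M[1:]):
  for y in(-.4,0,.4): print(fitbox(obs,D,[.435,-.3433,y]))
E
```

```text
107 112 113 116 120 124 127 126 134 137 139 142 142 139 143 146 152 153 154 159 160 159 159 161 161
100 100 100 101 103 104 103 102 104 102 108 111 109 111 114 117 124 126 126 131 132 147 160 163 163
 99  99  99 101  99  99  98  99  99 101  99 101 101 100 101 101 101 102 102 103 105 127 160 165 163
100 101 100 100 100  98  98  99  98  99  99 100  99 100  99  97  99  99  99  98 101 122 159 164 162
100 101 100  99  99  99  98 100  99  99 101 100  99  98  98  98  98  98  98  97 101 122 159 163 164
100 100  99  97  98  97  99  99  99  99  98 100  98  98  99 100  99 100  98  99 102 130 160 165 166
 97  99 100 100  98  98  96  98 101 103 103 100 100  99  98  99  98  98  99 100 102 134 160 163 163
100  97  99 100  98  98  97 109 128 126 121 108  98  98  97  96  97  98  97  98 103 134 159 162 162
 99  99  97  98  99  99 112 128 138 128 110  97  84  77  74  75  82  95  98  97 103 138 160 162 162
 99  98  98  99 104 107 106 100 100  87  65  54  49  41  38  40  53  81  95  98 104 143 159 161 160
100 100 100 100 114 117  90  47  33  28  21  28  30  30  27  29  31  64  94  99 104 144 160 159 159

[... 4013 characters left out ...]
71  63  62  65  64  71  76  82  82  82 135 126 120  89  72  92  99  97  97  98  97  98
(array([ 0.4359, -0.343 , -0.0077]), np.float64(0.7079989910125732))
(array([ 0.4359, -0.3428,  0.0334]), np.float64(0.7195582985877991))
(array([ 0.4352, -0.3433,  0.2914]), np.float64(0.7394622564315796))
(array([ 0.4305, -0.3438, -0.5151]), np.float64(0.3359375))
(array([ 0.4304, -0.3449,  0.5495]), np.float64(0.2627992033958435))
(array([ 0.4307, -0.3444,  0.4447]), np.float64(0.2679521143436432))
(array([ 0.4383, -0.342 , -0.2838]), np.float64(0.16516898572444916))
(array([ 0.4375, -0.3422,  0.0252]), np.float64(0.13378487527370453))
(array([ 0.4374, -0.342 ,  0.0127]), np.float64(0.1346566528081894))
```

```bash
python3 - <<'E'
from fit import *
d=env.get_image('side');t=env.get_image('top')
def soft(p,x,y,lo,hi,r,blk=None):
    f=p['frame'].max(2).astype(float);m=np.zeros(f.shape)
    m[y-r:y+r+1,x-r:x+r+1]=np.clip((hi-f[y-r:y+r+1,x-r:x+r+1])/(hi-lo),0,1)
    return m
ms=soft(d,308,324,54,74,16); ms[:, :302]*= 0; ms[343:]=0
ms[ms<.15]=0
mt=soft(t,442,246,35,92,11); mt[253:]=0
sh=np.zeros_like(mt);
for m in(ms,mt):
    ys,xs=np.where(m>0);print(xs.min(),xs.max(),ys.min(),ys.max(),m.sum())
def fb(obs,x0):
    pr=[]
    for p,m in obs:
        ys,xs=np.where(m>0);o=np.array([xs.min()-4,ys.min()-4]);pr.append((p,m[o[1]:ys.max()+5,o[0]:xs.max()+5].astype(np.float32),o))
    c=lambda v:sum(np.abs(hullmask(p,box(v[:2],v[2],-.01,.01,-.01,.01,.061,.109),o,m.shape)-m).sum()/m.sum() for p,m,o in pr)
    s=np.array(x0)
    for st in(.008,.003):
        sim=np.vstack([s,s+[st,0,0],s+[0,st,0],s+[0,0,st*20]]);r=minimize(c,s,method='Nelder-Mead',options=dict(initial_simplex=sim,xatol=1e-5,fatol=1e-6));s=r.x
    return s,r.fun
for y in(-.4,-.2,0,.2,.4,.7):
    print(y,*fb([(d,ms)],[.437,-.342,y]),*fb([(t,mt)],[.433,-.343,y]))
E
```

```text
302 314 314 340 226.35000000000002
436 448 242 252 85.54385964912281
-0.4 [ 0.4379 -0.3417 -0.1995] 0.21973712742328644 [ 0.4311 -0.3444  0.41  ] 0.25367555022239685
-0.2 [ 0.4375 -0.342  -0.0557] 0.19883476197719574 [ 0.4314 -0.3444  0.4418] 0.24867336452007294
0 [ 0.4374 -0.3425 -0.0546] 0.19880715012550354 [ 0.4321 -0.3442  0.1557] 0.2643176019191742
0.2 [ 0.4375 -0.3423 -0.0538] 0.19866909086704254 [ 0.4312 -0.3439  0.4325] 0.2491636425256729
0.4 [ 0.4376 -0.3417 -0.0564] 0.19894520938396454 [ 0.4313 -0.3439  0.4484] 0.24801965057849884
0.7 [ 0.4374 -0.3431  1.5128] 0.19882094860076904 [ 0.4313 -0.3437  0.4468] 0.24854518473148346
```

```bash
cat > go.py <<'E'
from h import *
import sys
from scipy.spatial.transform import Rotation as Rn
# usage: go.py x y z yaw  (grasp-point target, tool x at yaw)
x,y,z,yaw=map(float,sys.argv[1:5])
s=env.get_state();q=s['tcp_rot'];R=Rn.from_quat([q[1],q[2],q[3],q[0]]).as_matrix()
d=R.T@(np.array([x,y,z+.18])-s['eef_pos'])
a=np.arctan2(R[1,0],R[0,0]);t=-(yaw-a);t=(t+np.pi/2)%np.pi-np.pi/2
print('clock',s['clock'],'eef',np.round(s['eef_pos'],4),'yaw',a,'tilt',np.round(R[:,2],4),'F',np.round(s['ft_force'],2),'w',s['gripper_width'],'q',np.round(s['joints'],2))
print('shift mm',np.round(d*1000,1),'turn',round(t,3))
E
python3 go.py .4347 -.343 .16 .03
```

```text
clock 2.2 eef [ 0.2289 -0.6084  0.4047] yaw 0.3597859218535638 tilt [ 0. -0. -1.] F [-0.31  0.15 -0.3 ] w 1.0001933656704047 q [ 1.15  0.63  0.04  1.52 -0.03  1.   -0.02]
shift mm [ 286.1 -175.9   64.7] turn 0.33
```

{"op": "drive_tool", "data": {"increments": [[[286,-176,20],0.33],[[286,-176,20],0.33],[[286,-176,20],0.33],[[286,-176,20],0.33],[[286,-176,20],0.33],[[286,-176,20],0.33],[[286,-176,20],0.33],[[286,-176,20],0.33],[[286,-176,20],0.33],[[286,-176,64],0.33],[[286,-176,64],0.33],[[286,-176,64],0.33]], "fingers": 1.0}}

```text
clock: 3.2
eef_pos: [0.4337, -0.3426, 0.3392]
tcp_rot: [-0.001, 1.0, 0.015, -0.002]
ft_force: [0.1, 0.2, -0.3]
gripper_width: 0.999
```

```bash
python3 go.py .4347 -.343 .087 .03; python3 -c "
from h import *
snap('top','t1');snap('side','s1')
a=cv2.imread('pics/t1.png')[190:300,370:510];b=cv2.imread('pics/s1.png')[220:390,220:400]
cv2.imwrite('pics/c1.png',np.hstack([cv2.resize(a,(400,400*110//140+1)),cv2.resize(b,(340,315))[:315]]) if 0 else cv2.resize(b,None,fx=3,fy=3)); cv2.imwrite('pics/c1t.png',cv2.resize(a,None,fx=4,fy=4))"
```

```text
clock 3.2 eef [ 0.4337 -0.3426  0.3392] yaw 0.029588747161023592 tilt [-0.0044  0.0029 -1.    ] F [ 0.11  0.23 -0.29] w 0.9990501927164659 q [ 0.54  0.58  0.12  1.86 -0.1   0.72 -0.83]
shift mm [ 1.3  0.7 72.2] turn -0.0
```

View pics/c1.png

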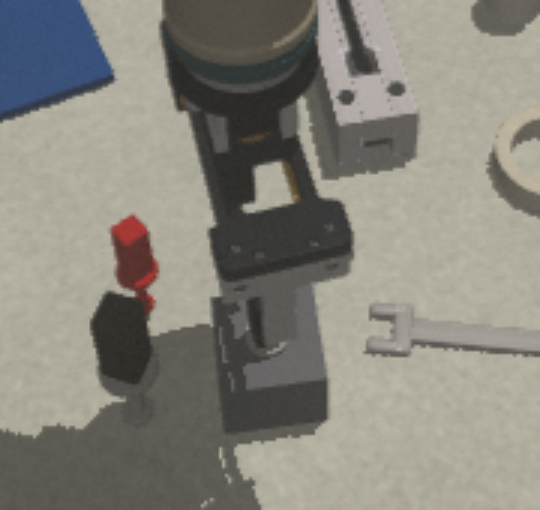

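View pics/c1t.png

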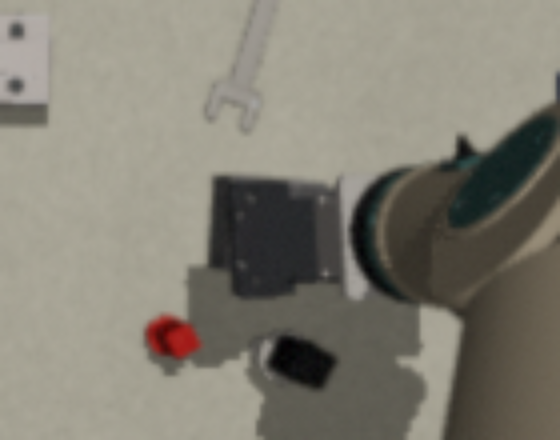

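The fingers straddle the pin in line with its grip, and the big black pin is clear of the gripper body. Lowering, then closing.

{"op": "drive_tool", "data": {"increments": [[[1,0.5,20],0],[[1,0.5,40],0],[[1,0.5,55],0],[[1,0.5,66],0],[[1,0.5,72],0],[[1,0.5,72],0],[[1,0.5,72],0]]}}

```text
clock: 3.88
eef_pos: [0.4358, -0.3439, 0.2694]
tcp_rot: [0.0, 1.0, 0.015, 0.0]
ft_force: [-0.1, -1.1, -0.6]
gripper_width: 0.999
```

{"op": "drive_tool", "data": {"increments": [[[0,0,0],0],[[0,0,0],0],[[0,0,0],0],[[0,0,0],0],[[0,0,0],0],[[0,0,0],0],[[0,0,0],0],[[0,0,0],0],[[0,0,0],0],[[0,0,0],0]], "fingers": 0.1, "newtons": 20}}

```text
clock: 4.72
eef_pos: [0.4356, -0.3434, 0.2686]
tcp_rot: [-0.0, 1.0, 0.015, -0.0]
ft_force: [-0.5, 0.6, -0.1]
gripper_width: 0.327
```

{"op": "drive_tool", "data": {"increments": [[[0,0,0],0],[[0,0,0],0],[[0,0,0],0],[[0,0,0],0],[[0,0,0],0],[[0,0,0],0]]}}

```text
clock: 5.22
eef_pos: [0.4356, -0.3434, 0.2687]
tcp_rot: [-0.0, 1.0, 0.015, 0.0]
ft_force: [0.2, 0.4, -0.4]
gripper_width: 0.21
```

{"op": "drive_tool", "data": {"increments": [[[0,0,-5],0],[[0,0,-15],0],[[0,0,-30],0],[[0,0,-50],0],[[0,0,-70],0],[[0,0,-80],0],[[0,0,-80],0],[[0,0,-80],0]]}}

```text
clock: 5.88
eef_pos: [0.4356, -0.3433, 0.3491]
tcp_rot: [0.0, 1.0, 0.015, 0.0]
ft_force: [0.4, 1.2, -1.5]
gripper_width: 0.215
```

```bash
python3 go.py .5585 -.1217 .165 .03; python3 -c "
from h import *
snap('top','t2');snap('side','s2')
b=cv2.imread('pics/s2.png')[220:390,220:400]
cv2.imwrite('pics/c2.png',cv2.resize(b,None,fx=3,fy=3))"
```

```text
clock 5.8833 eef [ 0.4356 -0.3433  0.3491] yaw 0.029880635036475717 tilt [ 1.e-03 -6.e-04 -1.e+00] F [ 0.37  1.21 -1.45] w 0.2148830128165763 q [ 0.54  0.56  0.12  1.85 -0.1   0.73 -0.83]
shift mm [ 129.5 -217.9    4.1] turn -0.0
```

View pics/c2.png

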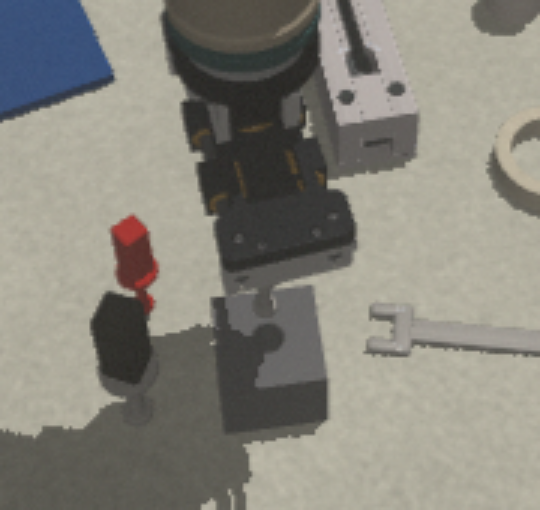

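{"op": "drive_tool", "data": {"increments": [[[15,-25,0],0],[[35,-58,0],0],[[55,-92,0],0],[[75,-126,0],0],[[95,-160,0],0],[[115,-193,0],0],[[125,-210,0],0],[[129,-218,0],0],[[129,-218,0],0],[[129,-218,0],0],[[129,-218,0],0]]}}

```text
clock: 6.9
eef_pos: [0.5569, -0.1241, 0.3483]
tcp_rot: [0.001, 1.0, 0.013, -0.001]
ft_force: [-0.3, -0.5, -0.6]
gripper_width: 0.213
```

```bash
python3 go.py .5585 -.1217 .165 .03; python3 -c "
from h import *
t=snap('top','t3');s=snap('side','s3')
for p in(t,s):
  for l in('pin_foot','rail_entry','pin_grip'): print(l,[(round(r['score'],2),r['point']) for r in env.place_of(p,l)])
b=s['frame'][170:300,280:400,::-1]
cv2.imwrite('pics/c3.png',cv2.resize(b,None,fx=4.5,fy=4.5,interpolation=cv2.INTER_CUBIC))"
```

```text
clock 6.9 eef [ 0.5569 -0.1241  0.3483] yaw 0.02639031641920157 tilt [-0.0018 -0.0014 -1.    ] F [-0.3  -0.49 -0.57] w 0.21339302135119628 q [ 0.08  0.59  0.14  1.8  -0.11  0.76 -1.27]
shift mm [ 1.7 -2.4  3.3] turn -0.004
pin_foot [(0.49, [436.0, 276.6])]
rail_entry [(0.58, [362.3, 205.2])]
pin_grip [(0.64, [447.2, 279.1]), (0.62, [414.6, 273.5])]
pin_foot [(0.7, [266.1, 357.5]), (0.61, [268.0, 320.1])]
rail_entry [(0.59, [338.1, 238.8])]
pin_grip [(0.74, [265.3, 302.6]), (0.7, [258.4, 331.7]), (0.52, [337.3, 208.6])]
```

View pics/c3.png

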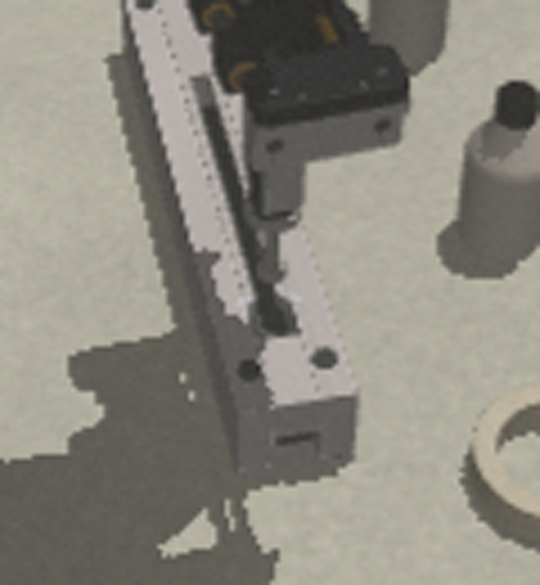

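View pics/t3.png

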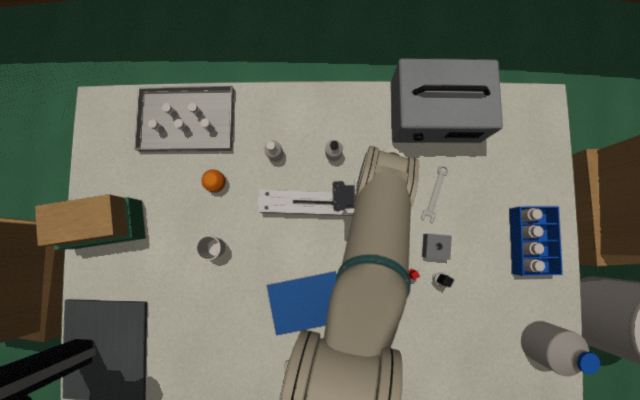

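```bash
cat > ov.py <<'E'
from h import *
import sys
def overlay(p,rail,foot,tag,roi,f=7):
    x0,y0,x1,y1=roi
    im=cv2.resize(p['frame'][y0:y1,x0:x1,::-1],None,fx=f,fy=f,interpolation=cv2.INTER_CUBIC)
    P=lambda X:tuple(np.round(((proj(p,X)-[x0,y0]+.5)*f-.5)).astype(int).tolist())
    c,sn=np.cos(rail[2]),np.sin(rail[2])
    W=lambda a,b,z=.056:[rail[0]+c*a-sn*b,rail[1]+sn*a+c*b,z]
    sl=[(-.12,-.012),(-.095,-.012),(-.088,-.006),(.095,-.006),(.095,.006),(-.088,.006),(-.095,.012),(-.12,.012)]
    cv2.polylines(im,[np.array([P(W(*a)) for a in sl])],True,(0,255,0),1)
    cv2.polylines(im,[np.array([P(W(*a)) for a in [(-.165,-.032),(.195,-.032),(.195,.032),(-.165,.032)]])],True,(0,255,255),1)
    if foot is not None:
      for z,col,r in ((0,(255,0,0),.008),(.006,(255,128,0),.008),(.044,(0,0,255),.015)):
        cv2.polylines(im,[np.array([P([foot[0]+r*np.cos(a),foot[1]+r*np.sin(a),foot[2]+z]) for a in np.linspace(0,6.28,40)])],True,col,1)
    cv2.imwrite(f'pics/{tag}.png',im)
E
python3 - <<'E'
from ov import *
p=env.get_image('side')
overlay(p,(.5641,-.0161,1.538),(.5569+.0017,-.1241,.0916),'o3',(300,180,380,262))
E
```

```text
(no output)
```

View pics/o3.png

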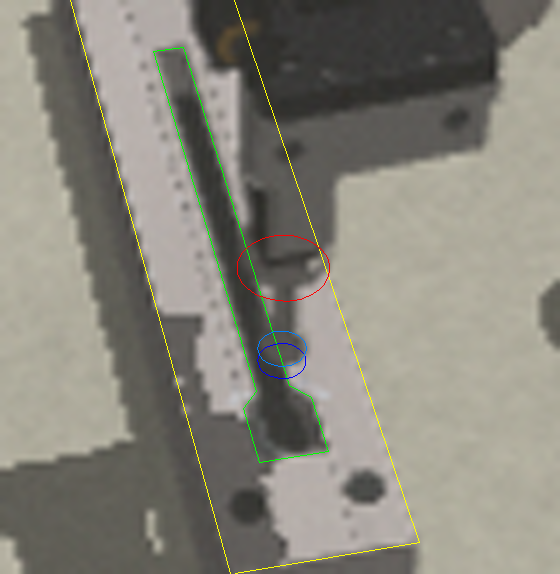

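```bash
python3 - <<'E'
from ov import *
# calib from fresh calls, frames from saved pics
for n,f0,rail,roi,tag in (('side','s0',(.5641,-.0161,1.538),(300,160,365,280),'a'),('top','t0',(.5602,-.0166,1.535),(255,185,388,222),'b')):
    p=dict(env.get_image(n));p['frame']=cv2.imread(f'pics/{f0}.png')[:,:,::-1]
    overlay(p,rail,None,'o4'+tag,roi,5 if n=='side' else 6)
E
```

```text
(no output)
```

View pics/o4a.png

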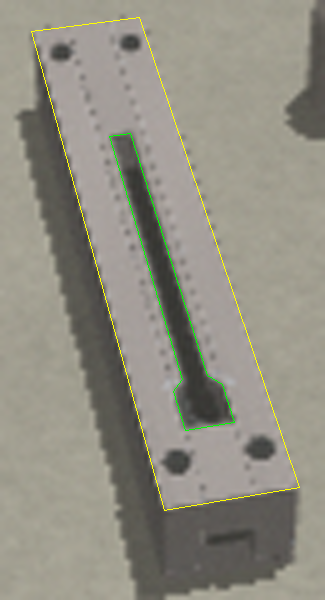

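View pics/o4b.png

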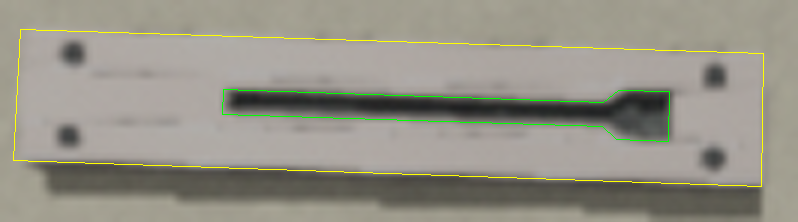

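{"op": "drive_tool", "data": {"increments": [[[2.2,0,5],0],[[2.2,0,14],0],[[2.2,0,22],0],[[2.2,0,28],0],[[2.2,0,28],0],[[2.2,0,28],0],[[2.2,0,28],0]]}}

```text
clock: 8.03
eef_pos: [0.5604, -0.1217, 0.3206]
tcp_rot: [0.0, 1.0, 0.015, 0.0]
ft_force: [-0.3, -0.6, -1.0]
gripper_width: 0.213
```

```bash
python3 go.py .5585 -.1217 .165 .03;python3 - <<'E'
from ov import *
p=env.get_image('side');e=env.get_state()['eef_pos']
overlay(p,(.5641,-.0161,1.538),(e[0]+.0017,e[1],e[2]-.2567),'o5',(300,180,380,262))
E
```

```text
clock 8.0333 eef [ 0.5604 -0.1217  0.3206] yaw 0.029708382877409498 tilt [ 0. -0. -1.] F [-0.33 -0.63 -1.05] w 0.21275915996526384 q [ 0.08  0.63  0.13  1.82 -0.12  0.7  -1.26]
shift mm [ -1.9  -0.  -24.4] turn -0.0
```

View pics/o5.png

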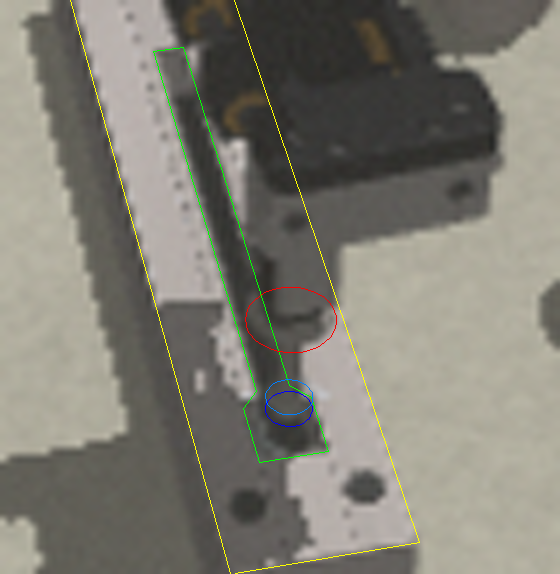

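{"op": "drive_tool", "data": {"increments": [[[-1.3,1,0],0],[[-1.3,1,2],0],[[-1.3,1,5],0],[[-1.3,1,8],0],[[-1.3,1,10],0],[[-1.3,1,12],0],[[-1.3,1,14],0],[[-1.3,1,14],0]]}}

```text
clock: 8.75
eef_pos: [0.5589, -0.1226, 0.3062]
tcp_rot: [-0.0, 1.0, 0.015, -0.0]
ft_force: [0.0, -0.8, -1.7]
gripper_width: 0.212
```

{"op": "drive_tool", "data": {"increments": [[[0,0,2],0],[[0,0,4],0],[[0,0,6],0],[[0,0,8],0],[[0,0,10],0],[[0,0,11],0],[[0,0,12],0],[[0,0,12],0]]}}

```text
clock: 9.42
eef_pos: [0.5589, -0.1226, 0.2945]
tcp_rot: [-0.0, 1.0, 0.015, -0.0]
ft_force: [0.1, 0.7, -1.6]
gripper_width: 0.211
```

{"op": "drive_tool", "data": {"increments": [[[0,0,1.5],0],[[0,0,3],0],[[0,0,4.5],0],[[0,0,5.5],0],[[0,0,6],0],[[0,0,6.5],0],[[0,0,6.5],0]], "newtons": 10}}

```text
clock: 10.0
eef_pos: [0.559, -0.1226, 0.2881]
tcp_rot: [-0.0, 1.0, 0.015, -0.0]
ft_force: [0.3, 0.6, -0.7]
gripper_width: 0.215
```

{"op": "drive_tool", "data": {"increments": [[[0,0,0.3],0],[[0,0,0.6],0],[[0,0,0.6],0],[[0,0,0.6],0]]}}

```text
clock: 10.33
eef_pos: [0.559, -0.1227, 0.2876]
tcp_rot: [0.0, 1.0, 0.015, 0.0]
ft_force: [-0.9, 0.4, -1.5]
gripper_width: 0.212
```

{"op": "drive_tool", "data": {"increments": [[[0,0,0.3],0],[[0,0,0.6],0],[[0,0,0.6],0],[[0,0,0.6],0]]}}

```text
clock: 10.67
eef_pos: [0.559, -0.1226, 0.287]
tcp_rot: [-0.0, 1.0, 0.015, -0.0]
ft_force: [0.8, 0.1, -1.8]
gripper_width: 0.213
```

{"op": "drive_tool", "data": {"increments": [[[0,0,0.3],0],[[0,0,0.6],0],[[0,0,0.6],0],[[0,0,0.6],0]]}}

```text
clock: 11.0
eef_pos: [0.559, -0.1227, 0.2867]
tcp_rot: [0.0, 1.0, 0.015, 0.0]
ft_force: [-0.3, 0.5, 2.2]
gripper_width: 0.212
```

{"op": "drive_tool", "data": {"increments": [[[0,0,0.3],0],[[0,0,0.6],0],[[0,0,0.6],0],[[0,0,0.6],0]]}}

```text
clock: 11.33
eef_pos: [0.5591, -0.1227, 0.2866]
tcp_rot: [0.0, 1.0, 0.015, 0.0]
ft_force: [-1.6, 0.5, 6.7]
gripper_width: 0.212
```

{"op": "drive_tool", "data": {"increments": [[[0,0,0.3],0],[[0,0,0.6],0],[[0,0,0.6],0],[[0,0,0.6],0]]}}

```text
clock: 11.67
eef_pos: [0.5594, -0.1227, 0.2865]
tcp_rot: [0.0, 1.0, 0.015, 0.001]
ft_force: [-1.9, 0.0, 10.3]
gripper_width: 0.21
```

{"op": "drive_tool", "data": {"increments": [[[0,0,-0.6],0],[[0.1,-2,-0.7],0],[[0.3,-4,-0.7],0],[[0.4,-6,-0.7],0],[[0.5,-8,-0.7],0],[[0.6,-10,-0.7],0],[[0.6,-10,-0.7],0]]}}

```text
clock: 12.25
eef_pos: [0.5598, -0.1133, 0.2865]
tcp_rot: [0.001, 1.0, 0.015, 0.001]
ft_force: [0.3, -2.3, 6.3]
gripper_width: 0.213
```

{"op": "drive_tool", "data": {"increments": [[[0.1,-2,0],0],[[0.3,-4,0],0],[[0.4,-6,0],0],[[0.5,-8,0],0],[[0.6,-10,0],0],[[0.6,-10,0],0]]}}

```text
clock: 12.75
eef_pos: [0.5601, -0.1033, 0.2865]
tcp_rot: [0.001, 1.0, 0.015, 0.001]
ft_force: [-0.7, -2.7, 6.0]
gripper_width: 0.214
```

{"op": "drive_tool", "data": {"increments": [[[0.1,-2,0],0],[[0.3,-4,0],0],[[0.4,-6,0],0],[[0.5,-8,0],0],[[0.6,-10,0],0],[[0.6,-10,0],0]]}}

```text
clock: 13.25
eef_pos: [0.5604, -0.0933, 0.2865]
tcp_rot: [0.001, 1.0, 0.015, 0.001]
ft_force: [-0.2, -1.9, 6.1]
gripper_width: 0.213
```

{"op": "drive_tool", "data": {"increments": [[[0.2,-3,0],0],[[0.4,-6,0],0],[[0.6,-9,0],0],[[0.8,-12,0],0],[[1.0,-15,0],0],[[1.1,-17,0],0],[[1.1,-17,0],0]]}}

```text
clock: 13.83
eef_pos: [0.561, -0.0761, 0.2864]
tcp_rot: [0.001, 1.0, 0.015, 0.001]
ft_force: [0.5, -2.2, 6.1]
gripper_width: 0.211
```

{"op": "drive_tool", "data": {"increments": [[[0.2,-3,0],0],[[0.4,-6,0],0],[[0.6,-9,0],0],[[0.8,-12,0],0],[[1.0,-15,0],0],[[1.1,-17,0],0],[[1.1,-17,0],0]]}}

```text
clock: 14.42
eef_pos: [0.5616, -0.0591, 0.2864]
tcp_rot: [0.001, 1.0, 0.015, 0.001]
ft_force: [-0.6, -2.6, 6.6]
gripper_width: 0.211
```

{"op": "drive_tool", "data": {"increments": [[[0.15,-2,0],0],[[0.25,-4,0],0],[[0.4,-6,0],0],[[0.5,-8,0],0],[[0.5,-8,0],0]]}}

```text
clock: 14.83
eef_pos: [0.5618, -0.0511, 0.2864]
tcp_rot: [0.001, 1.0, 0.015, 0.001]
ft_force: [-0.9, -1.5, 5.4]
gripper_width: 0.21
```

{"op": "drive_tool", "data": {"increments": [[[0.08,-1.3,0],0],[[0.16,-2.6,0],0],[[0.25,-4,0],0],[[0.25,-4,0],0]]}}

```text
clock: 15.17
eef_pos: [0.5619, -0.0471, 0.2863]
tcp_rot: [0.001, 1.0, 0.015, 0.001]
ft_force: [0.6, -3.0, 5.7]
gripper_width: 0.21
```

{"op": "drive_tool", "data": {"increments": [[[0.08,-1.3,0],0],[[0.16,-2.6,0],0],[[0.25,-4,0],0],[[0.25,-4,0],0]]}}

```text
clock: 15.5
eef_pos: [0.5611, -0.0411, 0.2851]
tcp_rot: [-0.001, 1.0, 0.016, -0.001]
ft_force: [-0.4, 0.1, -1.3]
gripper_width: 0.211
```

The force fell to free hanging and z dropped at rail x ≈ -25 mm, so the foot is at the groove. I lower it gently here.

{"op": "drive_tool", "data": {"increments": [[[0,0,0.7],0],[[0,0,1.4],0],[[0,0,2],0],[[0,0,2],0]]}}

```text
clock: 15.83
eef_pos: [0.5615, -0.0425, 0.2836]
tcp_rot: [-0.0, 1.0, 0.015, -0.0]
ft_force: [0.5, 0.2, -1.5]
gripper_width: 0.213
```

{"op": "drive_tool", "data": {"increments": [[[0,0,0.7],0],[[0,0,1.4],0],[[0,0,2],0],[[0,0,2],0]]}}

```text
clock: 16.17
eef_pos: [0.5616, -0.0426, 0.2818]
tcp_rot: [-0.0, 1.0, 0.015, -0.0]
ft_force: [0.0, 0.2, -1.3]
gripper_width: 0.213
```

{"op": "drive_tool", "data": {"increments": [[[0,0,1.5],0],[[0,0,3],0],[[0,0,4.5],0],[[0,0,6],0],[[0,0,6],0]]}}

```text
clock: 16.58
eef_pos: [0.5615, -0.0425, 0.2755]
tcp_rot: [-0.0, 1.0, 0.015, -0.0]
ft_force: [-0.0, 0.2, -1.2]
gripper_width: 0.211
```

{"op": "drive_tool", "data": {"increments": [[[0,0,1.5],0],[[0,0,3],0],[[0,0,4.5],0],[[0,0,5],0],[[0,0,5],0]]}}

```text
clock: 17.0
eef_pos: [0.5616, -0.0425, 0.2707]
tcp_rot: [-0.0, 1.0, 0.015, -0.0]
ft_force: [-0.6, 0.1, -1.5]
gripper_width: 0.213
```

{"op": "drive_tool", "data": {"increments": [[[0,0,0.5],0],[[0,0,1],0],[[0,0,1.5],0],[[0,0,1.5],0],[[0,0,1.5],0]]}}

```text
clock: 17.42
eef_pos: [0.5616, -0.0425, 0.2694]
tcp_rot: [-0.0, 1.0, 0.015, -0.0]
ft_force: [-0.8, -0.4, -1.0]
gripper_width: 0.214
```

{"op": "drive_tool", "data": {"increments": [[[0,0,0.4],0],[[0,0,0.8],0],[[0,0,0.8],0],[[0,0,0.8],0]]}}

```text
clock: 17.75
eef_pos: [0.5616, -0.0426, 0.2686]
tcp_rot: [0.0, 1.0, 0.015, 0.0]
ft_force: [-0.1, 0.5, -2.4]
gripper_width: 0.209
```

{"op": "drive_tool", "data": {"increments": [[[0,0,0.3],0],[[0,0,0.6],0],[[0,0,0.6],0],[[0,0,0.6],0]]}}

```text
clock: 18.08
eef_pos: [0.5616, -0.0426, 0.2685]
tcp_rot: [-0.0, 1.0, 0.015, 0.0]
ft_force: [-2.9, 0.4, 5.8]
gripper_width: 0.213
```

Contact came at z 0.2685, exactly 18 mm below the bar contact, so the pin is home. Easing off and releasing.

{"op": "drive_tool", "data": {"increments": [[[0,0,-0.6],0],[[0,0,-0.8],0],[[0,0,-0.8],0]]}}

```text
clock: 18.33
eef_pos: [0.5616, -0.0425, 0.2686]
tcp_rot: [0.0, 1.0, 0.015, 0.0]
ft_force: [-0.1, -0.0, -0.7]
gripper_width: 0.214
```

{"op": "drive_tool", "data": {"increments": [[[0,0,0],0],[[0,0,0],0],[[0,0,0],0],[[0,0,0],0],[[0,0,0],0],[[0,0,0],0]], "fingers": 0.6}}

```text
clock: 18.83
eef_pos: [0.5616, -0.0425, 0.2688]
tcp_rot: [-0.0, 1.0, 0.015, 0.0]
ft_force: [0.5, -0.0, 0.2]
gripper_width: 0.586
```

```bash
python3 - <<'E'
from ov import *
p=env.get_image('side');s=env.get_state();print(s['clock'],s['ft_force'],s['gripper_width'])
overlay(p,(.5641,-.0161,1.538),(.5616+.0018,-.0426,.012),'o6',(290,150,380,250),6)
E
```

```text
18.8833 [ 1.02355663 -0.03347024  0.71747549] 0.5975879958252116
```

View pics/o6.png

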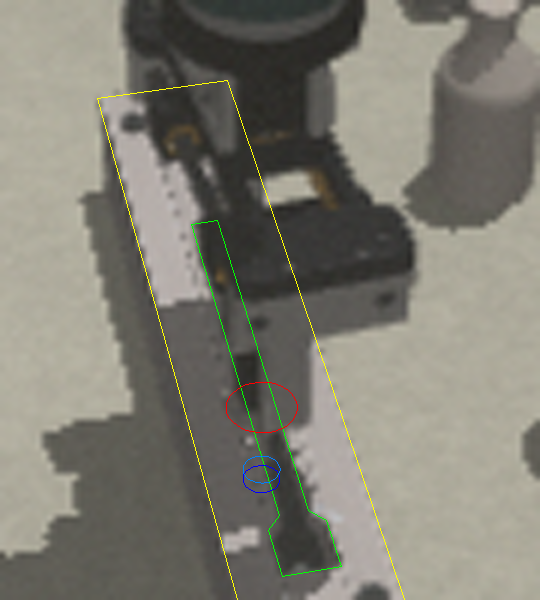

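{"op": "drive_tool", "data": {"increments": [[[0,0,-8],0],[[0,0,-20],0],[[0,0,-40],0],[[0,0,-70],0],[[0,0,-100],0],[[0,0,-110],0],[[0,0,-110],0]]}}

```text
clock: 19.47
eef_pos: [0.5625, -0.0427, 0.382]
tcp_rot: [0.0, 1.0, 0.015, 0.003]
ft_force: [0.2, -0.3, -0.4]
gripper_width: 0.598
```

{"op": "drive_tool", "data": {"increments": [[[-30,30,0],0],[[-60,60,0],0],[[-90,90,0],0],[[-120,120,0],0],[[-140,140,0],0],[[-150,150,0],0],[[-150,150,0],0],[[-150,150,0],0]]}}

```text
clock: 20.13
eef_pos: [0.4157, -0.197, 0.378]
tcp_rot: [-0.0, 1.0, 0.014, -0.001]
ft_force: [0.7, 0.3, -0.7]
gripper_width: 0.602
```

```bash
python3 - <<'E'
from ov import *
s=env.get_state();print(s['clock'],s['ft_force'],s['gripper_width'],s['eef_pos'])
p=env.get_image('side');t=snap('top','t7')
overlay(p,(.5641,-.0161,1.538),(.5616+.0018,-.0426,.012),'o7',(290,150,380,250),6)
overlay(t,(.5602,-.0166,1.535),(.5616-.003,-.0436,.012),'o7t',(300,170,390,240),8)
for q in(p,t):
  for l in('pin_grip','rail_slot'): print(l,[(round(r['score'],2),r['point']) for r in env.place_of(q,l)])
print(proj(p,[.5634,-.0426,.085]),proj(t,[.5586,-.0436,.085]))
cv2.imwrite('pics/s7.png',p['frame'][:,:,::-1])
E
```

```text
20.1333 [ 0.72840811  0.31432938 -0.716404  ] 0.6017612367937263 [ 0.41573933 -0.19701787  0.37801151]
pin_grip [(0.77, [331.4, 209.7]), (0.74, [266.3, 304.3]), (0.67, [258.7, 331.6])]
rail_slot [(0.68, [326.4, 211.1])]
pin_grip [(0.61, [333.6, 204.4])]
rail_slot [(0.63, [313.7, 202.5])]
[333.14524698 209.1645004 ] [334.01735141 202.07423492]
```

View pics/o7.png

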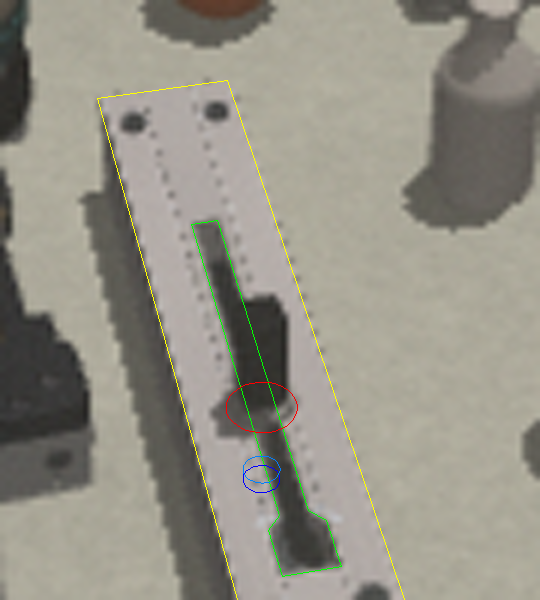

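View pics/t7.png

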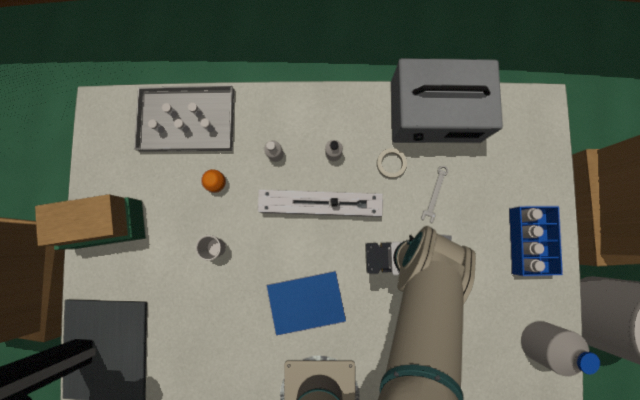

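View pics/o7t.png

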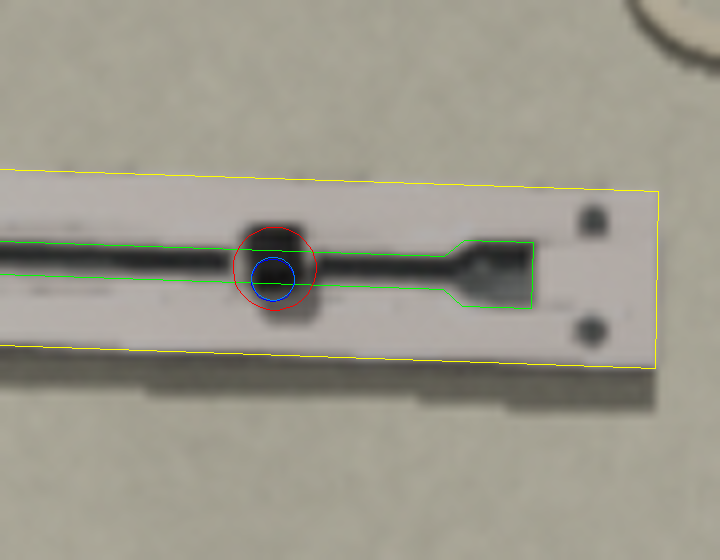

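In both views the pin stands upright with its shoulder on the rail, about (334, 203) in the top view and (332, 209) in the side view. Its outline matches the predicted home pose. The bystanders haven't moved and the arm is clear, so I'm handing in.

```bash
python3 -c "
from station import env
print(env.sign_off())"
```

```text
the job is handed in; nothing more can be done
None
```

The pin is standing in the groove, fully home and let go, and I handed the job in at about 20 s of the 72 s allowed. No verdict is reported.

- **Pin:** I took the smaller black pin out of the parking block and passed its foot down through the wide opening.
- **Drag:** I dragged it along the slot pressing with about 6 N. Pressing straight down to find the bar, before the drag, briefly reached about 10 N.
- **Groove:** The foot dropped in at rail x ≈ -25 mm. I stopped there and lowered it until the shoulder met the rail.
- **Height check:** Shoulder contact came at tool height 0.2685 m, against 0.2867 m for the foot on the bar. That 18.2 mm drop matches the 18 mm expected.
- **Final pictures:** The pin stands upright with its shoulder on the rail. By eye, no bystander has moved, and the arm is well clear.

**Disagreements:**
- The two cameras placed the rail about 4 mm apart across the slot, so I used the mean. Sideways force in the slot stayed under 1 N.
- The shoulder outline I predicted sat about 1 px off the picture.
- The networks did not report the target pin's grip in the first top view, so I read its position from the picture myself.

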